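# Refit the generator's air filter and snap its cap on

## Robot

A 6-joint arm with a two-finger parallel gripper is mounted at the origin on the work surface. World frame = base frame: x ahead of the robot, y to its left, z up, the work surface at z = 0. Lengths are in mm, angles in rad, forces in N, time in s.
With the tool pointing down it reaches from about 350 to 925 mm from the base axis. Payload 6.4 kg.
Tool frame: the origin (TCP) lies at the very end of the fingers, on their centre line; the grasp point (between the pads) lies grip_depth behind it (grip_depth is the distance from the TCP to the grasp point, in mm); z points along the fingers, y is the line along which they close (so a half turn about z gives the same grasp; the last joint's range is limited). The gripper opens to 94 mm and grips with 3 to 60 N. Pads are 16 mm wide; open, the fingers measure 119 mm over their backs; the gripper's body (75 mm by 177 mm) begins 78 mm behind the grasp point.
Start: joints at [-1.422, 0.245, 1.558, -0, 1.339, -0.174], TCP at [206.2, -616.438, 205.455] pointing down, gripper open.
Joint ranges: [-3.13, 3.13], [-1.02, 2.26], [0.13, 2.54], [-0.95, 4.09], [0.21, 2.88], [-2.74, 2.74]. Speed limits (rad/s): [2.57, 2.57, 3.14, 3.14, 3.14, 3.14].

## Interface

Orientations are given as a 3x3 rotation matrix whose columns are the frame's x, y, z axes.
In Python, from station import sense, capture, calibration, sign_off, grip_depth gives the robot as it stands.
- The arm moves only by the tool arm_command, never from a script. Its argument "targets" is a list of rows, each a list of 3 entries, a list of its own where there are three numbers: the turn, a rotation vector about the world's x, y, z in units of 5 degrees (1.0 is 5 degrees), then the shift along the world's x, y, z in cm, then the closure, from -1 (fully open) to 1 (shut), so that 0 is half open. A call has 1 to 20 rows; each row shifts and turns the commanded pose from where the row before left it; what a row does not reach is not made up. A row lasts 1/10 s, in which the tool goes at most 50 mm and 8.59 degrees, less where a joint would pass 70% of its speed; a pose out of reach is approached as far as the arm can. A call is refused whole if a number of a shift passes 5 or a number of a turn 1, either way. A call with a gripper value outside its range is refused whole. The fingers move at their own pace and stop on an object; "force" is the grip in N (left out, the last holds). Time passes only in rows, so rows that do not move let the fingers close. It gives the time, the measured TCP pose, the force, the opening and the grip force at its end, in the units of the state.
- sense(): the state, without advancing time (a new reading comes with each control period).
- capture(name): name is "scene" or "top" or "wrist"; returns the picture (384x512x3 uint8, blue, green, red); there is no depth.
- calibration(name): a dict with "mtx" (3x3 intrinsics, pixels), "pose" (4x4, takes a point from camera to world coordinates); the wrist camera has in their place "T_tool_cam" (4x4, takes a point from camera to tool coordinates, whose origin is the TCP and whose axes are the flange's). Camera axes: x right, y up, looking along -z (the intrinsics and any distortion apply to the point x, -y, -z); pixel columns grow to the right and rows downward; lengths in mm; the calibration is good to about 2 mm. A picture is of the moment at which its call begins: read the wrist's pose just before it. calibration takes no time and is no camera call.
- sign_off(): hands the job in; it is judged then, once.
The state is a dict: "time_s": time; "joint_positions": joint angles; "dq": joint speeds; "tau": joint torques, N m; "eef_pos": TCP position; "tool_rot": TCP orientation; "contact_force": force on the tool from outside, world axes, zero at the start; "ft_torque": the same for the moment, N m; "width": finger opening in mm; "gripper_force": force on a finger pad.
Only numpy, scipy, OpenCV 4.12 (cv2) and the standard library are available. Lean on these libraries where they do the work, as an engineer would, in place of code of your own. Each camera call takes 0.05 s, during which the arm holds its last target. There are 200 camera calls.

## Task

Refit the air filter of the generator: slide the filter cassette down into the slot of the dark air-cleaner case, its fork around the stud, until its flange lies flat on the case. Then set the round snap cap on the stud and press it straight down past the click, and keep pressing so that the rubber washer under it stays firmly squeezed: finish while still pressing the cap down, and do not let go. Leave the other things on the bench where they are.

Things in the scene. Friction and masses are not known exactly. Their poses are not given: they have to be found in the camera images.
- filter_grip (a point): Loose grey filter cassette, 160 g, standing on its narrow lower edge. This point: centre of its pull grip, a bar 16 mm (x) by 60 mm (y) by 32 mm tall on top of the flange. Its axes: x across its thickness, y along it towards the fork, z up. Its lower edge is 78 mm below this point. Home, this point is 20 mm above slot_mouth, with the same axes.
- filter_flange (a point): Centre of the underside of the cassette's flange, 20 mm below the pull grip's centre. The flange is 44 mm (x) by 131 mm (y), 4 mm thick. Below it hangs the white pleated panel in its frame, 24 mm (x) by 110 mm (y) by 58 mm tall; its lowest 6 mm only 20 by 106 mm. Home, this point coincides with slot_mouth.
- filter_fork (a point): Centre of the gap of the two-armed fork at the +y end of the cassette's flange, at the level of the flange's underside, 95 mm from its centre. The fork is 4 mm thick; its gap is 30 mm wide and open at the far end, 112 mm from the flange's centre. Home, it lies around the stud's foot.
- slot_mouth (a point): Centre of the slot's mouth in the flat top, 75 mm above the bench, of the air-cleaner case: a dark grey box 124 mm (x) by 210 mm (y), fixed on a steel plate 180 by 260 mm. Axes: x across the slot, y along it towards the stud, z up. The slot is 26.4 mm (x) by 113 mm (y), 62 mm deep, with 4 mm bevels around its mouth.
- stud_tip (a point): Tip of the fixed upright steel snap stud, 95 mm from slot_mouth along the case's y, 26 mm above the case's top. 13 mm thick, its tip a cone 5 mm tall, 6 mm wide at the top. Four sprung barbs, 22 mm across at their crests 12 mm below the tip. Around its foot a boss 25 mm wide carries the rubber washer, upper face 16.5 mm below the tip.
- cap_center (a point): Loose snap cap, 40 g, standing with its opening down: black ribbed plastic, round, 42 mm across, 30 mm tall; this point on its axis half-way up, z up. A 17 mm hole in its lower face takes the stud. The rim meets the barbs about 8 mm below the stud's tip; passing them takes a push of about 8 to 12 N, then the barbs snap in and draw the cap down until the rim meets the washer.
- seal (a joint): Squeeze of the rubber washer under the cap, in m: 0 free, at most 0.003. Springy, 4 N per mm (8 N at 0.002), hard beyond 0.003. A snapped cap that nobody presses squeezes it by less than 0.001; firmly squeezed means more than 0.0015. The cap may be pressed by the gripper holding it or by closed fingers on its flat top.
- oil_bottle: bystander: standing grey bottle, 68 mm wide, 190 mm tall; origin under its foot
- grease_tin: bystander: steel tin, 60 mm wide, 50 mm tall; origin under its foot
- tape_roll: bystander: grey roll of tape lying flat, 96 mm wide, 48 mm tall; origin under its centre
- screwdriver: bystander: screwdriver lying along its own x
- wrench: bystander: steel wrench lying along its own x
- spark_plug: bystander: spark plug lying along its own x, 76 mm long
- nut_jar: bystander: glass jar, 64 mm wide, 75 mm tall; origin under its foot
Not all that is in view belongs to the job. Of the things that look like the part that bears cap_center, take the one that is farthest to the robot's left at the start.

How it is judged:
By the outcome, as a careful person would: the job done as asked, in the order asked, and still so for the second after the job is handed in, while the arm keeps its last pose, push and grip.
It also fails if it takes over 67 s, if anything falls off the work surface, if the arm or the gripper's body presses on something with over 40 N, if the wrist force passes 120 N, or if a joint passes its speed limit or range.

## Working session

There is one attempt and no reset: what is moved stays moved. The work goes in short steps, Python scripts to look and compute and a tool call to move; the robot and the scene stay as the last step left them, time stands still between calls to the robot, and variables do not carry over. Pictures are saved under pics/ and viewed, at most 10 in all, crops included, and the job is handed in when it is done.

Besides the shell and the picture viewer there is one more tool, called after "Emit:" as name([rows], argument=value, ...), one row to a line, values as JSON. arm_command: Moves the arm, as the interface text tells. Its arguments: {"type":"object","properties":{"targets":{"type":"array","items":{"type":"array"}},"force":{"type":"number"}},"required":["targets"]}

```bash
mkdir -p pics; ls
python3 - <<'E'
from station import *
import cv2,numpy as np
np.set_printoptions(precision=3,suppress=True)
s=sense();print(s); print(grip_depth)
for n in("scene","top"):
    im=capture(n);cv2.imwrite(f"pics/{n}0.png",im)
    print(n,calibration(n))
print(calibration("wrist"))
a=cv2.imread("pics/scene0.png");b=cv2.imread("pics/top0.png")
cv2.imwrite("pics/s1.png",cv2.resize(a,(800,600),interpolation=cv2.INTER_CUBIC))
cv2.imwrite("pics/t1.png",cv2.resize(b,(800,600),interpolation=cv2.INTER_CUBIC))
E
```

```text
pics
{'time_s': 0.0, 'joint_positions': array([-1.422,  0.246,  1.559, -0.   ,  1.339, -0.174]), 'dq': array([-0.   , -0.001,  0.001,  0.001,  0.001,  0.001]), 'tau': array([ -0.   , -41.583, -31.461,   0.068,   0.033,  -0.   ]), 'eef_pos': array([ 206.103, -615.835,  204.382]), 'tool_rot': array([[ 0.948,  0.317, -0.   ],
       [ 0.317, -0.948,  0.002],
       [ 0.   , -0.002, -1.   ]]), 'contact_force': array([ 0.491,  1.459, -0.693]), 'ft_torque': array([-0.049,  0.035, -0.01 ]), 'gripper_force': 0.0, 'width': 93.90503145329824}
18.8
scene {'mtx': array([[381.272,   0.   , 247.326],
       [  0.   , 381.272, 191.63 ],
       [  0.   ,   0.   ,   1.   ]]), 'pose': array([[   0.407,   -0.757,    0.511, 1125.477],
       [   0.913,    0.334,   -0.234, -322.621],
       [   0.007,    0.562,    0.827, 1082.624],
       [   0.   ,    0.   ,    0.   ,    1.   ]])}
top {'mtx': array([[387.969,   0.   , 249.144],
       [  0.   , 387.969, 190.431],
       [  0.   ,   0.   ,   1.   ]]), 'pose': array([[   0.027,    0.999,   -0.031,  472.302],
       [  -1.   ,    0.027,    0.   ,  -17.968],
       [   0.001,    0.031,    1.   , 1037.924],
       [   0.   ,    0.   ,    0.   ,    1.   ]])}
{'mtx': array([[328.776,   0.   , 258.472],
       [  0.   , 328.776, 190.408],
       [  0.   ,   0.   ,   1.   ]]), 'T_tool_cam': array([[  -0.   ,    0.97 ,    0.243,   69.727],
       [   1.   ,    0.   ,   -0.001,    0.661],
       [  -0.001,    0.243,   -0.97 , -177.479],
       [   0.   ,    0.   ,    0.   ,    1.   ]])}
```

View pics/s1.png

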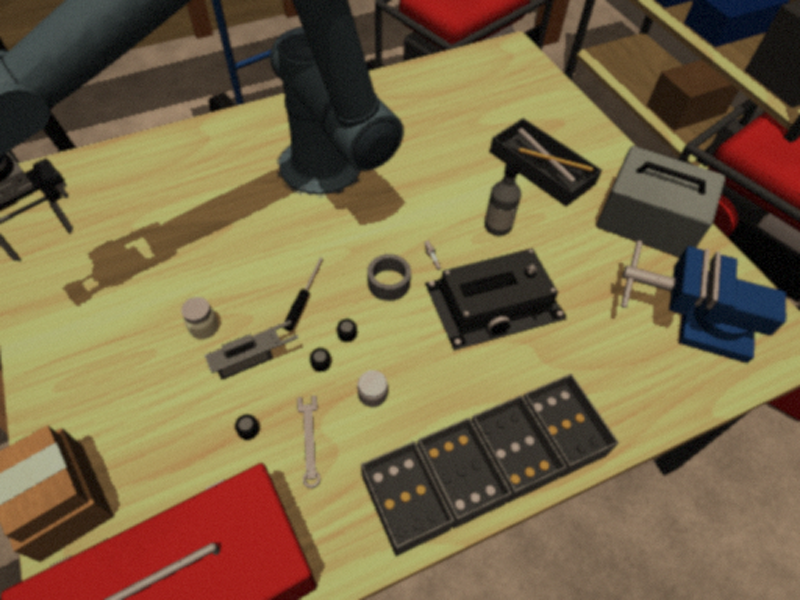

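View pics/t1.png

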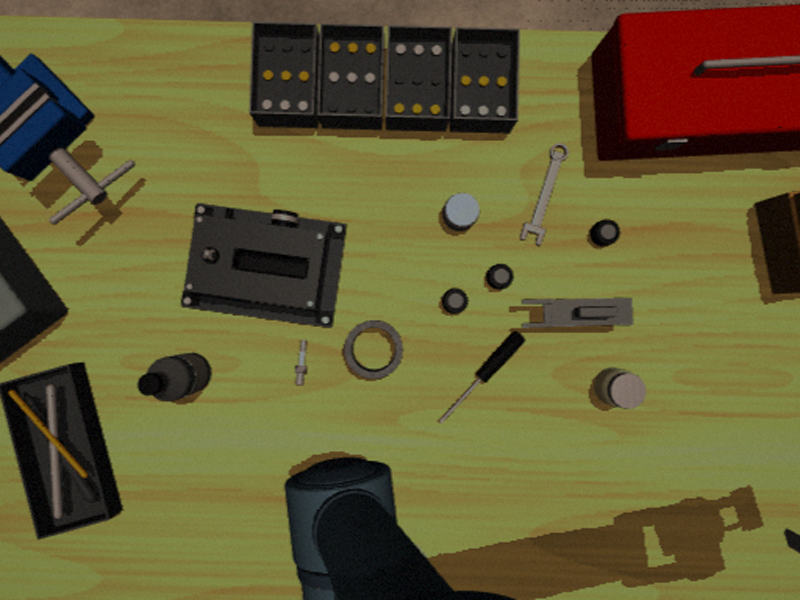

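The top view is 1.5625× the original. Three things look like the cap: (455,301), (499,277) and (604,232). Image left is +y, so the one farthest to the robot's left is (455,301). The filter is at (590,313) with its fork to the left. The case slot is at (270,263) and the stud at (210,255).

```bash
cat > h.py <<'E'
import numpy as np,cv2
from station import *
np.set_printoptions(precision=2,suppress=True)
def campose(n,s=None):
    c=calibration(n)
    if n!="wrist": return c["mtx"],c["pose"]
    T=np.eye(4);T[:3,:3]=s["tool_rot"];T[:3,3]=s["eef_pos"]
    return c["mtx"],T@c["T_tool_cam"]
def ray(K,P,u,v,z):
    d=P[:3,:3]@np.array([(u-K[0,2])/K[0,0],-(v-K[1,2])/K[1,1],-1]);o=P[:3,3]
    return o+d*(z-o[2])/d[2]
def proj(K,P,X):
    p=np.linalg.inv(P)@np.append(X,1);return K[0,0]*p[0]/-p[2]+K[0,2],K[1,1]*p[1]/p[2]+K[1,2]
E
python3 - <<'E'
import cv2,numpy as np
b=cv2.imread("pics/top0.png")
A=b[130:225,275:415];B=b[120:215,110:250]
f=lambda i:cv2.convertScaleAbs(cv2.resize(i,(770,299*175//100//1),interpolation=cv2.INTER_CUBIC),alpha=1.6)
A=cv2.resize(A,None,fx=5,fy=5,interpolation=cv2.INTER_CUBIC)
cv2.imwrite("pics/cA.png",cv2.convertScaleAbs(A,alpha=1.7))
B=cv2.resize(B,None,fx=5,fy=5,interpolation=cv2.INTER_CUBIC)
cv2.imwrite("pics/cB.png",cv2.convertScaleAbs(B,alpha=2.2))
E
```

```text
(no output)
```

View pics/cA.png

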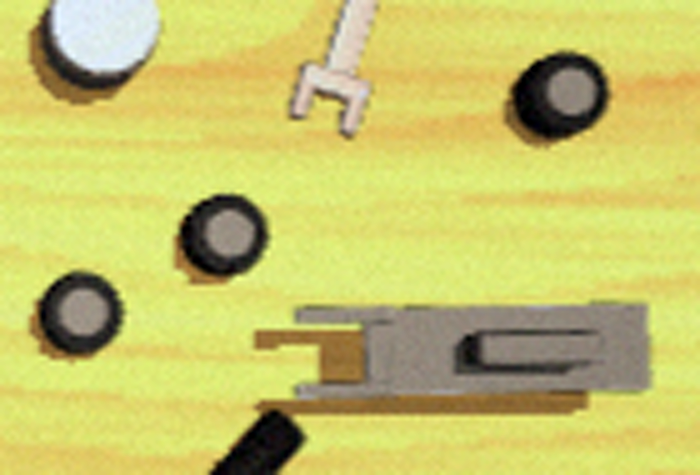

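View pics/cB.png

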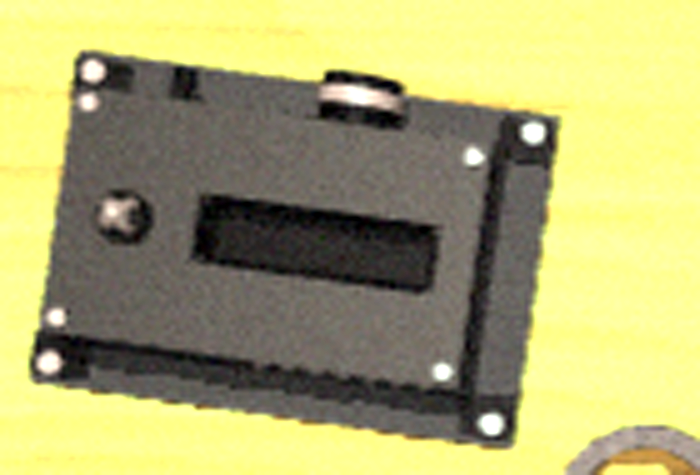

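Crop A confirms the chosen cap at (80,314): round, black, grey top. It also shows the filter flange with right edge u=650, v 303–391, and the fork ends at u=295. Crop B shows the slot corners (203,196), (437,226), (432,292) and (195,262), with the stud tip near (125,215).

Run:
```python
from h import *
K,P=campose("top")
A=lambda u,v,z:ray(K,P,275+u/5-.4,130+v/5-.4,z)
B=lambda u,v,z:ray(K,P,110+u/5-.4,120+v/5-.4,z)
print("cap",A(83,312,30),"others",A(229,234,30),A(574,90,30))
r=A(650,347,62);l=A(295,352,62);print("filter right,forkend",r,l,np.linalg.norm(l-r))
d=(l-r)/np.linalg.norm(l-r);print("centre",r+65.5*d,"y ax ang",np.degrees(np.arctan2(d[1],d[0])))
print("grip top",A(541,347,94), A(480,347,94),A(603,347,94))
c=[B(*p,75) for p in((203,196),(437,226),(432,292),(195,262))]
c=np.array(c);m=c.mean(0);d=(c[0]+c[3]-c[1]-c[2])/2;print("slot",m,np.linalg.norm(d),np.degrees(np.arctan2(d[1],d[0])),np.linalg.norm(c[0]-c[3]))
t=B(125,215,100);print("stud",t,t-m,np.linalg.norm((t-m)[:2]),np.degrees(np.arctan2(*(t-m)[[1,0]])))
bolts=[B(*p,6) for p in((92,69),(533,131),(491,424),(48,362))]
print("bolts",np.mean(bolts,0),[np.degrees(np.arctan2(*(bolts[a]-bolts[b])[[1,0]])) for a,b in((0,1),(3,2))])
```

```text
cap [ 502.64 -127.49   30.  ] others [ 545.3  -202.51   30.  ] [ 625.41 -380.91   30.  ]
filter right,forkend [ 491.76 -409.66   62.  ] [ 484.43 -231.11   62.  ] 178.7050874585128
centre [ 489.08 -344.22   62.  ] y ax ang 92.35085233917907
grip top [ 489.69 -343.77   94.  ] [ 488.89 -314.08   94.  ] [ 490.51 -373.94   94.  ]
slot [552.07 172.82  75.  ] 118.16013130317928 84.27713075054898 33.127276384874826
stud [561.55 261.21 100.  ] [ 9.49 88.39 25.  ] 88.89689803317836 83.873144769785
bolts [556.26 200.18   6.  ] [np.float64(83.51935530381621), np.float64(83.58453665817281)]
```

Emit:
arm_command([
  [[0,0,0.98],[1.9,1.8,0],-1],
  [[0,0,0.98],[1.9,1.8,0],-1],
  [[0,0,0.98],[1.9,1.8,0],-1],
  [[0,0,0.98],[1.9,1.8,0],-1],
  [[0,0,0.98],[1.9,1.8,0],-1],
  [[0,0,0.98],[1.9,1.8,0],-1],
  [[0,0,0.98],[1.9,1.8,0],-1],
  [[0,0,0.98],[1.9,1.8,0],-1],
  [[0,0,0.98],[1.9,1.8,0],-1],
  [[0,0,0.98],[1.9,1.8,0],-1],
  [[0,0,0.98],[1.9,1.8,0],-1],
  [[0,0,0.98],[1.9,1.8,0],-1],
  [[0,0,0.98],[1.9,1.8,0],-1],
  [[0,0,0.98],[1.9,1.8,0],-1],
  [[0,0,0.98],[1.9,1.8,0],-1],
  [[0,0,0],[0,0,0],-1],
  [[0,0,0],[0,0,0],-1],
  [[0,0,0],[0,0,0],-1],
])

```text
time_s: 1.9
eef_pos: [490.5, -347.0, 205.2]
tool_rot: [[-0.033, 0.999, -0.001], [0.999, 0.033, 0.0], [0.0, -0.001, -1.0]]
contact_force: [0.1, 0.7, 0.6]
width: 94.0
gripper_force: 0.0
```

Run:
```python
from h import *
s=sense();im=capture("wrist");cv2.imwrite("pics/w1.png",im)
import pickle;pickle.dump(s,open("s1.pkl","wb"))
print(s["eef_pos"],s["tool_rot"],s["contact_force"],s["time_s"])
cv2.imwrite("pics/w1v.png",cv2.convertScaleAbs(cv2.resize(im,(768,576),interpolation=cv2.INTER_CUBIC),alpha=1.5))
K,P=campose("wrist",s)
for X in((489.5,-344,94),(489,-344,62),(489.5,-314,94),(489.5,-374,94)):print(np.array(proj(K,P,X))*1.5)
```

```text
[ 490.55 -346.95  205.2 ] [[-0.03  1.   -0.  ]
 [ 1.    0.03  0.  ]
 [ 0.   -0.   -1.  ]] [0.09 0.68 0.62] 1.9
[386.49 275.93]
[385.84 265.08]
[388.15 226.04]
[384.91 323.42]
```

View pics/w1v.png

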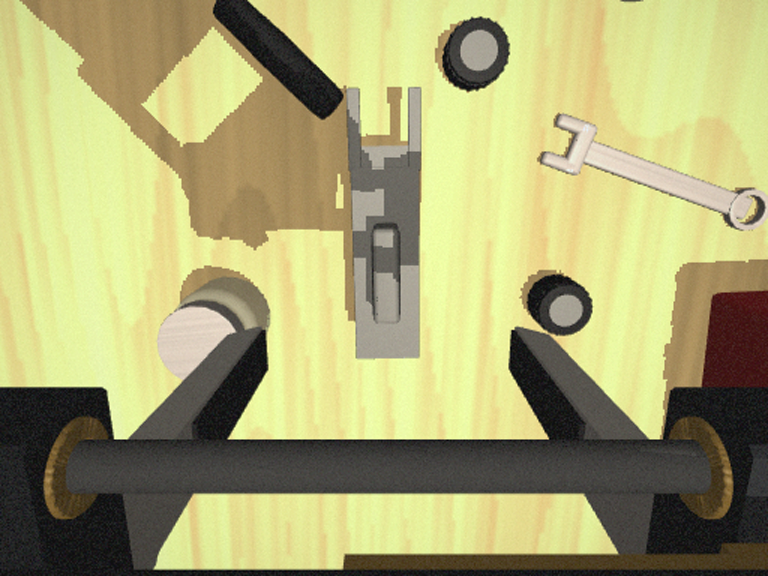

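The grip top is centred at (386,273), against a prediction of (386,276), so the estimate holds. The jar at (205,340) is near the left finger, so I'll descend partly closed.

Emit:
arm_command([
  [[0,0,0],[-0.1,0.3,-0.5],-0.3],
  [[0,0,0],[0,0,-1],-0.3],
  [[0,0,0],[0,0,-1.5],-0.3],
  [[0,0,0],[0,0,-2],-0.3],
  [[0,0,0],[0,0,-2],-0.3],
  [[0,0,0],[0,0,-2],-0.3],
  [[0,0,0],[0,0,-2],-0.3],
  [[0,0,0],[0,0,-1.5],-0.3],
  [[0,0,0],[0,0,-1],-0.3],
  [[0,0,0],[0,0,-0.5],-0.3],
  [[0,0,0],[0,0,0],-0.3],
  [[0,0,0],[0,0,0],1],
  [[0,0,0],[0,0,0],1],
  [[0,0,0],[0,0,0],1],
  [[0,0,0],[0,0,0],1],
  [[0,0,0],[0,0,0],1],
  [[0,0,0],[0,0,0],1],
  [[0,0,0],[0,0,0],1],
], force=30)

```text
time_s: 3.75
eef_pos: [490.2, -343.4, 65.5]
tool_rot: [[-0.035, 0.999, 0.0], [0.999, 0.035, 0.0], [0.0, 0.0, -1.0]]
contact_force: [0.2, 0.3, 0.9]
width: 15.7
gripper_force: 30.0
```

Emit:
arm_command([
  [[0,0,0],[0,0,1],1],
  [[0,0,0],[0,0,2],1],
  [[0,0,0],[0,0,3],1],
  [[0,0,0],[0,0,3],1],
  [[0,0,0],[0,0.5,3],1],
  [[0,0,-0.11],[0.5,2,1.5],1],
  [[0,0,-0.11],[1,3,1],1],
  [[0,0,-0.11],[1,3.5,0],1],
  [[0,0,-0.11],[1,3.5,0],1],
  [[0,0,-0.11],[1.5,3.5,0],1],
  [[0,0,-0.11],[1.5,3.5,0],1],
  [[0,0,-0.11],[1.5,3.5,0],1],
  [[0,0,-0.11],[1.5,3.5,0],1],
  [[0,0,-0.11],[1.5,3.5,0],1],
  [[0,0,-0.11],[1.5,3.5,0],1],
  [[0,0,-0.11],[1,3,0],1],
  [[0,0,-0.11],[1,2.5,0],1],
  [[0,0,-0.11],[0.5,2,0],1],
  [[0,0,-0.11],[0,0.8,0],1],
  [[0,0,-0.1],[0,0,0],1],
])

```text
time_s: 5.75
eef_pos: [639.9, 75.3, 210.5]
tool_rot: [[0.107, 0.994, -0.0], [0.994, -0.107, -0.0], [-0.0, -0.0, -1.0]]
contact_force: [-0.7, 0.2, -1.8]
width: 15.7
gripper_force: 30.0
```

Emit:
arm_command([
  [[0,0,0],[0,0,0],1],
  [[0,0,0],[0,0,0],1],
  [[0,0,0],[0,0,0],1],
])

```text
time_s: 6.05
eef_pos: [640.1, 73.6, 210.5]
tool_rot: [[0.109, 0.994, -0.0], [0.994, -0.109, -0.0], [-0.0, -0.0, -1.0]]
contact_force: [0.4, -0.3, -1.8]
width: 15.6
gripper_force: 30.0
```

Run:
```python
from h import *
s=sense();im=capture("wrist");cv2.imwrite("pics/w2.png",im)
import pickle;pickle.dump(s,open("s2.pkl","wb"))
print(s["eef_pos"],s["tool_rot"],s["width"],s["time_s"])
cv2.imwrite("pics/w2v.png",cv2.convertScaleAbs(cv2.resize(im,(768,576),interpolation=cv2.INTER_CUBIC),alpha=2))
K,P=campose("wrist",s)
for X in((552,173,75),(562,267,101)):print(np.array(proj(K,P,X))*1.5)
```

```text
[640.1   73.6  210.54] [[ 0.11  0.99 -0.  ]
 [ 0.99 -0.11 -0.  ]
 [-0.   -0.   -1.  ]] 15.633768264685651 6.05
[225.16 128.23]
[193.17 -70.14]
```

View pics/w2v.png

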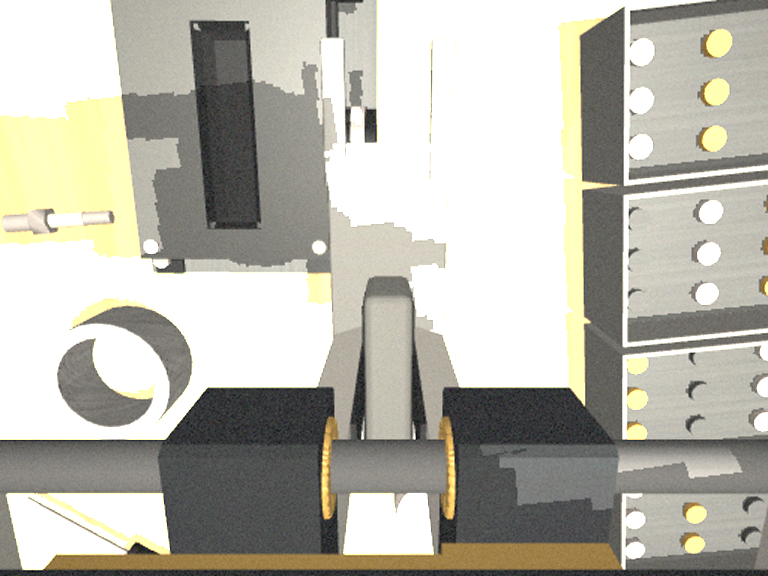

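The slot's outer bevel corners are (191,21), (248,23), (261,228) and (208,229), with the centre near (228,126), close to the prediction of (225,128).

```bash
python3 - <<'E'
from h import *
import pickle;s=pickle.load(open("s2.pkl","rb"));K,P=campose("wrist",s)
c=np.array([ray(K,P,u/1.5,v/1.5,75) for u,v in((191,21),(248,23),(261,228),(208,229))])
print(c)
d=(c[0]+c[1]-c[2]-c[3])/2;print("slot",c.mean(0),np.linalg.norm(d),np.degrees(np.arctan2(d[1],d[0])),np.linalg.norm(c[0]-c[1]))
b=np.array([ray(K,P,u/1.5,v/1.5,77) for u,v in((151,247),(319,247))]);print("screws",b)
a=b[1]-b[0];print(np.degrees(np.arctan2(a[1],a[0])))
# expected grip far end top, fork tips in picture
R=s["tool_rot"];t=s["eef_pos"]
for off in((29.4,8,28.5),(29.4,-8,28.5),(111.4,22,.5-4),(111.4,15,-3.5)):
    print(np.array(proj(K,P,t+R[:,0]*off[0]+R[:,1]*off[1]+np.array([0,0,off[2]])))*1.5)
E
python3 - <<'E'
import cv2
im=cv2.imread('pics/w2.png')[0:220,180:330]
cv2.imwrite('pics/w2c.png',cv2.resize(im,(409,600),interpolation=cv2.INTER_CUBIC))
E
```

```text
[[543.61 233.29  75.  ]
 [576.08 228.66  75.  ]
 [563.18 110.87  75.  ]
 [529.58 113.93  75.  ]]
slot [553.11 171.69  75.  ] 119.34001611272535 83.52172524342762 32.79995265327008
screws [[491.95 106.78  77.  ]
 [598.38  95.04  77.  ]]
-6.297083398149339
[413.67 293.81]
[362.51 293.83]
[453.55  32.74]
[432.67  32.75]
```

View pics/w2c.png

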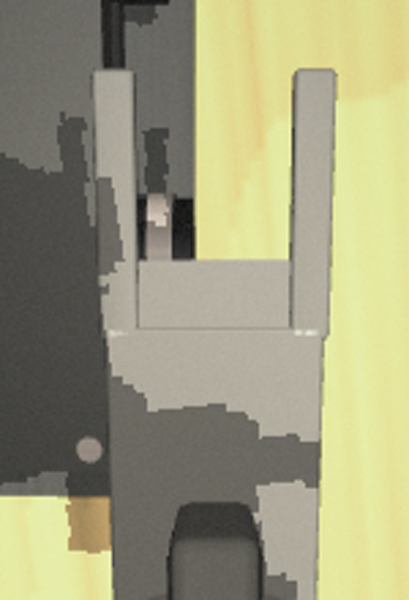

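Run:
```python
from h import *
import pickle
s=pickle.load(open("s1.pkl","rb"));K,P=campose("wrist",s)
for u,v,o in((388,357,-65.5),(384,88,112)):
    X=ray(K,P,u/1.5,v/1.5,62);print("w1 centre y",X[1]-o,X)
s=pickle.load(open("s2.pkl","rb"));K,P=campose("wrist",s)
R=s["tool_rot"];t=s["eef_pos"]
for u,v,o in((215,70,112),(215,329,65.5)):
    X=ray(K,P,180+u/2.727,v/2.727,t[2]-3.5);print("w2 offset along/across",R.T@(X-t)-[o,0,0])
```

```text
w1 centre y -343.66526488882766 [ 492.73 -409.17   62.  ]
w1 centre y -346.02630781510595 [ 484.48 -234.03   62.  ]
w2 offset along/across [-2.37  0.11  3.49]
w2 offset along/across [-2.73  0.11  3.49]
```

Emit:
arm_command([
  [[0,0,0],[-0.7,1,0],1],
  [[0,0,0],[-1.5,1.7,0],1],
  [[0,0,0],[-2,2.3,0],1],
  [[0,0,0],[-2,2.3,0],1],
  [[0,0,0],[-1.5,1.7,0],1],
  [[0,0,0],[-1,1.1,-0.5],1],
  [[0,0,0],[0,0,-1.5],1],
  [[0,0,0],[0,0,-1.5],1],
  [[0,0,0],[0,0,-1.5],1],
  [[0,0,0],[0,0,-1],1],
  [[0,0,0],[0,0,-0.4],1],
  [[0,0,0],[0,0,0],1],
  [[0,0,0],[0,0,0],1],
])

```text
time_s: 7.4
eef_pos: [553.8, 175.4, 146.9]
tool_rot: [[0.108, 0.994, 0.001], [0.994, -0.108, 0.0], [0.0, 0.001, -1.0]]
contact_force: [-0.2, -0.1, -0.7]
width: 16.2
gripper_force: 30.0
```

Emit:
arm_command([
  [[0,0,0],[-0.05,-0.08,-0.3],1],
  [[0,0,0],[0,0,-0.4],1],
  [[0,0,0],[0,0,-0.4],1],
  [[0,0,0],[0,0,-0.4],1],
  [[0,0,0],[0,0,-0.4],1],
  [[0,0,0],[0,0,0],1],
  [[0,0,0],[0,0,0],1],
])

```text
time_s: 8.1
eef_pos: [552.6, 174.8, 127.3]
tool_rot: [[0.108, 0.994, -0.0], [0.994, -0.108, -0.0], [-0.0, -0.0, -1.0]]
contact_force: [0.4, -0.0, -1.7]
width: 15.7
gripper_force: 30.0
```

It's 13 mm into the slot with no load, so I'll continue.

Emit:
arm_command([
  [[0,0,0],[0,0,-0.5],1],
  [[0,0,0],[0,0,-0.5],1],
  [[0,0,0],[0,0,-0.5],1],
  [[0,0,0],[0,0,-0.5],1],
  [[0,0,0],[0,0,-0.5],1],
  [[0,0,0],[0,0,-0.5],1],
  [[0,0,0],[0,0,-0.5],1],
  [[0,0,0],[0,0,-0.4],1],
  [[0,0,0],[0,0,-0.2],1],
  [[0,0,0],[0,0,0],1],
  [[0,0,0],[0,0,0],1],
])

```text
time_s: 9.2
eef_pos: [552.9, 174.8, 86.6]
tool_rot: [[0.108, 0.994, 0.0], [0.994, -0.108, 0.0], [0.0, 0.0, -1.0]]
contact_force: [0.3, -0.1, -1.2]
width: 15.5
gripper_force: 30.0
```

Emit:
arm_command([
  [[0,0,0],[0,0,-0.2],1],
  [[0,0,0],[0,0,-0.2],1],
  [[0,0,0],[0,0,-0.1],1],
  [[0,0,0],[0,0,0],1],
  [[0,0,0],[0,0,0],1],
])

```text
time_s: 9.7
eef_pos: [552.9, 174.8, 82.4]
tool_rot: [[0.108, 0.994, 0.0], [0.994, -0.108, -0.0], [-0.0, 0.0, -1.0]]
contact_force: [-2.9, -0.2, 4.3]
width: 15.9
gripper_force: 30.0
```

Emit:
arm_command([
  [[0,0,0],[0,0,-0.05],1],
  [[0,0,0],[0,0,0],0.4],
  [[0,0,0],[0,0,0],-0.3],
  [[0,0,0],[0,0,0],-0.3],
  [[0,0,0],[0,0,0.5],-0.3],
  [[0,0,0],[0,0,1.5],-0.3],
  [[0,0,0],[0,0,2.5],-0.3],
  [[0,0,0],[0,0,3],-0.3],
  [[0,0,0],[0,0,3],-0.3],
  [[0,0,0],[0,0,2],-0.3],
  [[0,0,0],[0,0,0.5],-0.3],
  [[0,0,0],[0,0,0],-0.3],
  [[0,0,0],[0,0,0],-0.3],
  [[0,0,0],[0,0,0],-0.3],
])

```text
time_s: 11.1
eef_pos: [551.8, 174.6, 209.3]
tool_rot: [[0.108, 0.994, -0.003], [0.994, -0.108, -0.0], [-0.001, -0.003, -1.0]]
contact_force: [-0.4, 0.2, 0.3]
width: 61.0
gripper_force: 0.0
```

Run:
```python
from h import *
s=sense();im=capture("wrist");cv2.imwrite("pics/w3.png",im)
import pickle;pickle.dump(s,open("s3.pkl","wb"))
print(s["eef_pos"],s["width"],s["time_s"])
cv2.imwrite("pics/w3v.png",cv2.convertScaleAbs(cv2.resize(im[:250,100:400],(720,600),interpolation=cv2.INTER_CUBIC),alpha=1.5))
K,P=campose("wrist",s)
for X in((552.8,172,111),(563,266.5,101)):
  u,v=proj(K,P,X);print((u-100)*2.4,v*2.4)
```

```text
[551.82 174.61 209.31] 61.01870530635572 11.1
384.6363694257729 464.05109231611493
384.5964190358169 189.40586770768013
```

View pics/w3v.png

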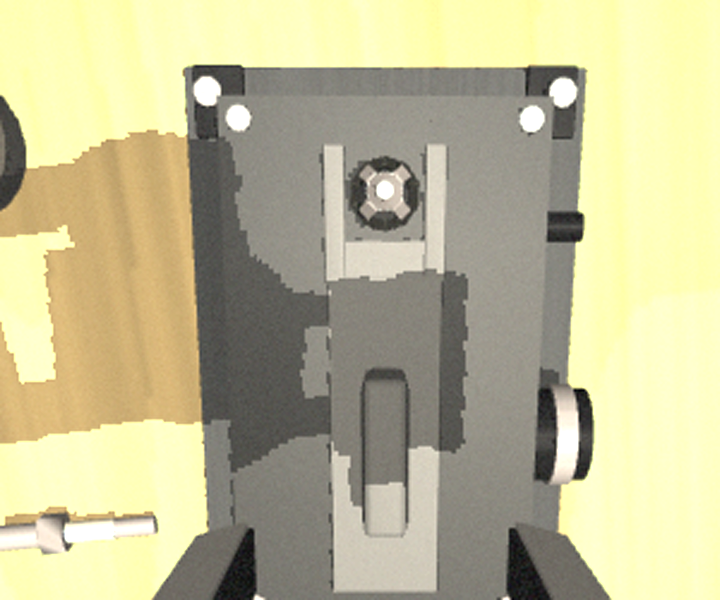

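The cassette is seated. The fork surrounds the stud, and the stud tip is at (384.5,190), right on the prediction, so the stud is at (563, 266.5). Next is the cap.

Emit:
arm_command([
  [[0,0,0],[-0.2,-1,0],-1],
  [[0,0,0],[-0.4,-2.5,0],-1],
  [[0,0,0],[-0.5,-3.2,0],-1],
  [[0,0,0],[-0.5,-3.5,0],-1],
  [[0,0,0],[-0.6,-3.5,0],-1],
  [[0,0,0],[-0.6,-3.5,0],-1],
  [[0,0,0],[-0.6,-3.5,0],-1],
  [[0,0,0],[-0.6,-3.5,0],-1],
  [[0,0,0],[-0.5,-3,-1],-1],
  [[0,0,0],[-0.4,-2,-2],-1],
  [[0,0,0],[0,-1,-2],-1],
  [[0,0,0],[0,0,0],-1],
  [[0,0,0],[0,0,0],-1],
  [[0,0,0],[0,0,0],-1],
])

```text
time_s: 12.55
eef_pos: [504.3, -127.1, 162.1]
tool_rot: [[0.107, 0.994, 0.002], [0.994, -0.107, -0.001], [-0.001, 0.002, -1.0]]
contact_force: [0.9, -0.0, 0.4]
width: 94.0
gripper_force: 0.0
```

Run:
```python
from h import *
s=sense();im=capture("wrist");cv2.imwrite("pics/w4.png",im)
import pickle;pickle.dump(s,open("s4.pkl","wb"))
print(s["eef_pos"],s["width"],s["time_s"])
cv2.imwrite("pics/w4v.png",cv2.convertScaleAbs(cv2.resize(im,(768,576),interpolation=cv2.INTER_CUBIC),alpha=1.5))
K,P=campose("wrist",s)
print(np.array(proj(K,P,(502.6,-127.5,30)))*1.5)
c=cv2.HoughCircles(cv2.cvtColor(im,cv2.COLOR_BGR2GRAY),cv2.HOUGH_GRADIENT,1,40,param1=100,param2=18,minRadius=8,maxRadius=40)
for u,v,r in c[0][:6]: print(u*1.5,v*1.5,r*1.5,ray(K,P,u,v,30))
```

```text
[ 504.28 -127.08  162.1 ] 93.97140016683362 12.55
[384.87 273.94]
228.75 66.75 52.350002 [425.78   5.16  30.  ]
384.75 270.75 32.699997 [ 502.75 -125.4    30.  ]
455.25 360.75 29.849998 [ 543.17 -192.18   30.  ]
603.75 255.75 45.300003 [ 642.76 -130.79   30.  ]
563.25 546.75 24.900002 [ 612.34 -349.7    30.  ]
```

View pics/w4v.png

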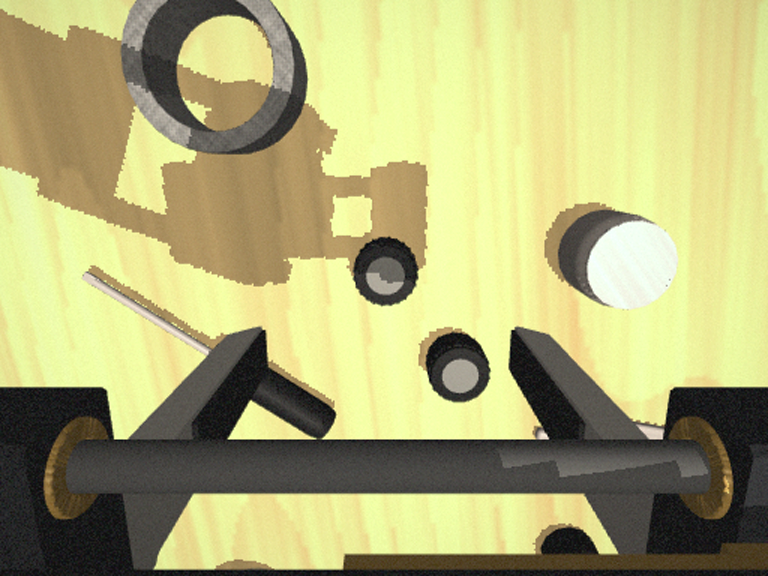

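The cap top is at (386,274), against a prediction of (385,274), so it is confirmed. The other cap at (460,376) is clear of the fingers.

Emit:
arm_command([
  [[0,0,0],[-0.15,-0.04,-1],-0.8],
  [[0,0,0],[0,0,-2],-0.6],
  [[0,0,0],[0,0,-2.5],-0.5],
  [[0,0,0],[0,0,-2.5],-0.5],
  [[0,0,0],[0,0,-2.5],-0.5],
  [[0,0,0],[0,0,-2],-0.5],
  [[0,0,0],[0,0,-1.5],-0.5],
  [[0,0,0],[0,0,-1],-0.5],
  [[0,0,0],[0,0,-0.6],-0.5],
  [[0,0,0],[0,0,0],-0.5],
  [[0,0,0],[0,0,0],-0.5],
  [[0,0,0],[0,0,0],1],
  [[0,0,0],[0,0,0],1],
  [[0,0,0],[0,0,0],1],
  [[0,0,0],[0,0,0],1],
  [[0,0,0],[0,0,0],1],
], force=45)

```text
time_s: 14.2
eef_pos: [502.4, -127.7, 5.2]
tool_rot: [[0.108, 0.994, 0.0], [0.994, -0.108, -0.0], [-0.0, 0.0, -1.0]]
contact_force: [0.3, 0.9, 1.9]
width: 40.5
gripper_force: 45.0
```

Emit:
arm_command([
  [[0,0,0],[0,0,1],1],
  [[0,0,0],[0,0,2.5],1],
  [[0,0,0],[0,0,3.5],1],
  [[0,0,0],[0,0.5,3.5],1],
  [[0,0,0],[0.3,1.5,3],1],
  [[0,0,0],[0.4,2.5,2],1],
  [[0,0,0],[0.5,3,0.5],1],
  [[0,0,0],[0.5,3.5,0],1],
  [[0,0,0],[0.5,3.5,0],1],
  [[0,0,0],[0.5,3.5,0],1],
  [[0,0,0],[0.5,3.5,0],1],
  [[0,0,0],[0.5,3.5,0],1],
  [[0,0,0],[0.6,3.5,0],1],
  [[0,0,0],[0.6,3.5,0],1],
  [[0,0,0],[0.6,3,0],1],
  [[0,0,0],[0.5,2.2,0],1],
  [[0,0,0],[0.06,1.2,0],1],
  [[0,0,0],[0,0.5,0],1],
  [[0,0,0],[0,0,-0.5],1],
])

```text
time_s: 16.1
eef_pos: [563.1, 261.4, 160.7]
tool_rot: [[0.108, 0.994, 0.001], [0.994, -0.108, 0.0], [0.0, 0.001, -1.0]]
contact_force: [-0.3, -0.2, -0.7]
width: 40.9
gripper_force: 45.0
```

Emit:
arm_command([
  [[0,0,0],[0,0,-1],1],
  [[0,0,0],[0,0,-1],1],
  [[0,0,0],[0,0,0],1],
  [[0,0,0],[0,0,0],1],
  [[0,0,0],[0,0,0],1],
])

```text
time_s: 16.6
eef_pos: [563.0, 261.2, 140.2]
tool_rot: [[0.108, 0.994, 0.0], [0.994, -0.108, 0.0], [0.0, 0.0, -1.0]]
contact_force: [0.0, 0.2, -0.5]
width: 40.7
gripper_force: 45.0
```

Emit:
arm_command([
  [[0,0,0],[0,0.3,-0.7],1],
  [[0,0,0],[0,0.23,-1],1],
  [[0,0,0],[0,0,-1],1],
  [[0,0,0],[0,0,-0.4],1],
  [[0,0,0],[0,0,-0.3],1],
  [[0,0,0],[0,0,-0.2],1],
  [[0,0,0],[0,0,-0.2],1],
  [[0,0,0],[0,0,-0.2],1],
  [[0,0,0],[0,0,0],1],
  [[0,0,0],[0,0,0],1],
])

```text
time_s: 17.6
eef_pos: [562.9, 266.7, 100.1]
tool_rot: [[0.108, 0.994, 0.0], [0.994, -0.108, 0.0], [0.0, 0.0, -1.0]]
contact_force: [1.0, 0.4, -1.6]
width: 40.8
gripper_force: 45.0
```

The tip is 6 mm inside the hole with no load, so I'll press on.

Emit:
arm_command([
  [[0,0,0],[0,0,-0.15],1],
  [[0,0,0],[0,0,-0.15],1],
  [[0,0,0],[0,0,-0.15],1],
  [[0,0,0],[0,0,-0.15],1],
  [[0,0,0],[0,0,0],1],
  [[0,0,0],[0,0,0],1],
], force=55)

```text
time_s: 18.2
eef_pos: [563.8, 267.2, 95.5]
tool_rot: [[0.108, 0.994, 0.002], [0.994, -0.108, 0.001], [0.001, 0.002, -1.0]]
contact_force: [-0.5, 1.4, 5.6]
width: 40.5
gripper_force: 55.0
```

Emit:
arm_command([
  [[0,0,0],[0,0,-0.15],1],
  [[0,0,0],[0,0,-0.15],1],
  [[0,0,0],[0,0,-0.15],1],
  [[0,0,0],[0,0,-0.15],1],
  [[0,0,0],[0,0,0],1],
  [[0,0,0],[0,0,0],1],
])

```text
time_s: 18.8
eef_pos: [562.8, 267.0, 88.4]
tool_rot: [[0.108, 0.994, -0.0], [0.994, -0.108, 0.0], [0.0, -0.0, -1.0]]
contact_force: [-2.2, 2.8, 4.5]
width: 40.8
gripper_force: 55.0
```

It snapped through, as the height dropped. Next I squeeze the washer.

Emit:
arm_command([
  [[0,0,0],[0,0,-0.1],1],
  [[0,0,0],[0,0,-0.1],1],
  [[0,0,0],[0,0,0],1],
  [[0,0,0],[0,0,0],1],
  [[0,0,0],[0,0,0],1],
])

```text
time_s: 19.3
eef_pos: [562.9, 267.0, 87.2]
tool_rot: [[0.108, 0.994, -0.0], [0.994, -0.108, 0.0], [0.0, -0.0, -1.0]]
contact_force: [-4.9, 2.0, 8.7]
width: 41.1
gripper_force: 55.0
```

Emit:
arm_command([
  [[0,0,0],[0,0,-0.1],1],
  [[0,0,0],[0,0,-0.1],1],
  [[0,0,0],[0,0,0],1],
  [[0,0,0],[0,0,0],1],
  [[0,0,0],[0,0,0],1],
  [[0,0,0],[0,0,0],1],
])

```text
time_s: 19.9
eef_pos: [563.0, 267.0, 86.6]
tool_rot: [[0.108, 0.994, -0.0], [0.994, -0.108, 0.0], [0.0, -0.0, -1.0]]
contact_force: [-7.3, 0.2, 16.6]
width: 40.7
gripper_force: 55.0
```

Run:
```python
from h import *
im=capture("wrist");s=sense();print(s["eef_pos"],s["contact_force"],s["time_s"])
sc=capture("scene")
a=cv2.resize(im,(400,300));b=cv2.resize(sc[120:240,250:410],(400,300),interpolation=cv2.INTER_CUBIC)
cv2.imwrite("pics/f.png",cv2.convertScaleAbs(np.hstack([a,b]),alpha=1.8))
```

```text
[563.   267.    86.59] [-7.91 -0.7  15.44] 19.95
```

View pics/f.png

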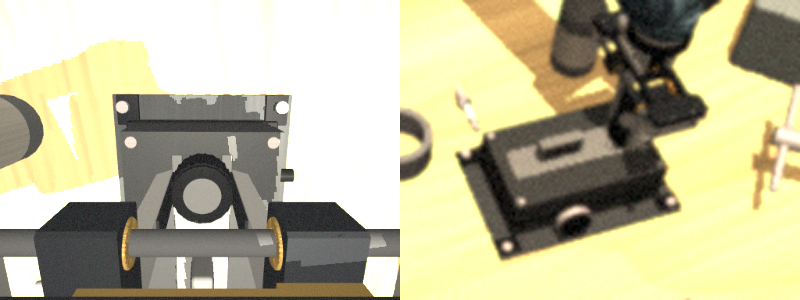

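The cap at (203,190) sits level on the stud, held and pressed at about 16 N. The cassette lies flat in the case and the bystanders are untouched.

```bash
python3 -c "from station import *;print(sign_off())"
```

```text
the job is handed in; nothing more can be done
None
```

I handed the job in at about 20 s: the filter cassette is seated with its fork around the stud, and the cap is snapped on and still held down at about 16 N. By the tool's height the washer is squeezed about 3 mm; I had no direct reading of it.

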